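# Index the decorating wheel to its next notch

### The job

Turn the potter's indexing wheel one notch on, counter-clockwise seen from above: press the red spring plunger down with the fingertips, push the wheel round (the yellow fin beside the plunger takes the push), and let the plunger spring fully up into the very next notch, not beyond. The clay pot just rides along on the wheel: do not touch it, and leave the things around it where they are, lifting nothing.

Things in the scene. Friction and masses are not known exactly. Their poses are not given: they have to be found in the camera images.
- wheel (a joint): Turn angle of the wheel in rad about its upright axis, 0 at the start, growing counter-clockwise seen from above. A fixed steel index plate (flat ring under the wheel, outer radius 120 mm, top 62 mm and underside 50 mm above the table) has 8 notches, one every 45 deg (0.785 rad); the plunger stands in one at the start. Play in a notch is about +-0.02 rad. The wheel turns easily (about 1 N at the plunger) when the plunger is down and is locked both ways when it is up.
- plunger (a joint): Stroke of the plunger in m: 0 = fully up, 0.015 = fully down. The spring takes 3 N to start and 9 N fully down. Its inward brass dog (12 mm thick, round) leaves the notch at 0.009 and then passes under the plate; down to the stop is fine. Between notches the dog rides under the plate if let go (stroke stays about 0.009) and it springs up by itself to 0 when the wheel brings it to a notch, after which the wheel is locked again.
- pad_top (a point): Centre of the top of the red round plunger pad, 34 mm across, flat, level; 135 mm from the wheel's axis, 110 mm above the table when up, 95 mm when fully down. It goes round with the wheel and moves straight down when pressed; it is carried by a dark block that projects from the wheel's rim, top 90 mm above the table.
- fin_top (a point): Centre of the top of the yellow upright fin on the wheel, 142 mm above the table. The fin is 36 mm wide radially (117.. 153 mm from the axis), 9 mm thick, and stands on the same block 31.5 mm counter-clockwise of the pad's centre (its near face is 27 mm from the pad's centre); a fingertip on the pad pushes it ahead of itself. It rises 32 mm above the pad (up) and 47 mm (down).
- wheel_center (a point): Point on the axis of the wheel, on the top face of the round aluminium head (radius 115 mm, 90 mm above the table, three thin centring grooves, a red counter-clockwise arrow).
- pot: Small dark brown clay cup, loose on the middle of the wheel; 84 mm across the rim, 65 mm high (rim 155 mm above the table). Origin at the centre of its underside, z up.
- jar: Blue glaze jar with white lid, loose, 60 mm across, 85 mm high, beside the wheel. Origin at the centre of its underside.
- bowl: Terracotta bowl, loose, 116 mm across, 50 mm high, beside the wheel. Origin at the centre of its underside.
- brush: Brush lying on the table to the right (-y), loose, about 200 mm long along its x axis. Origin under its middle.

How it is judged (in metres and radians):
On the way, in this order (a step that is already met when the one before it is completed fails the run):
1. the plunger is pressed in, clear of its notch, with the wheel still at the first notch (value of joint plunger above 0.009 m and value of joint wheel below 0.12 rad), for 0.05 s.
2. the wheel is turned towards the next notch (value of joint wheel above 0.5 rad), for 0.05 s.
At the end, for the whole second after the job is handed in: The wheel stands still one notch (0.785 rad, within 0.04) counter-clockwise of its start with the plunger sprung up (stroke under 3 mm), the pot upright on the wheel within 20 mm of its axis, and jar, bowl and brush within 30 mm of where they stood (value of joint wheel between 0.745 and 0.825 rad and value of joint plunger below 0.003 m and velocity of joint wheel between -0.03 and 0.03 rad/s and horizontal distance between pot and wheel_center below 0.02 m and angle between pot's own z axis and vertical below 0.1 rad and height (world z) of pot between 0.085 and 0.095 m and distance of each of jar, bowl, brush from where it was at the start of the episode below 0.03 m); the robot touches nothing.
It fails at once if the wheel is turned past the next notch or backwards (value of joint wheel above 0.95 rad or value of joint wheel below -0.15 rad).
It fails at once if the pot is touched, lifted or tipped by the robot (contact force between any of the arm, the fingers and pot above 1 N or height (world z) of pot above 0.105 m or angle between pot's own z axis and vertical above 0.25 rad).
It fails at once if a bystander is moved or lifted (distance of any of jar, bowl, brush from where it was at the start of the episode above 0.03 m or height (world z) of any of jar, bowl, brush above 0.012 m).
It also fails if it takes over 45 s, if anything falls off the work surface, if the arm or the gripper's body presses on something with over 40 N, if the wrist force passes 120 N, or if a joint passes its speed limit or range.

### The arm

A 6-joint arm with a two-finger parallel gripper is mounted at the origin on the work surface. World frame = base frame: x ahead of the robot, y to its left, z up, the work surface at z = 0. Lengths are in mm, angles in rad, forces in N, time in s.
With the tool pointing down it reaches from about 350 to 775 mm from the base axis. Payload 7.3 kg.
Tool frame: the origin (TCP) lies on the front face of the gripper's body, between the roots of the fingers; the fingertips stand 66 mm ahead of it and the grasp point (between the pads) lies 47 mm ahead of it (bot.tip_extent is the distance from the TCP to the fingertips, in mm); z points along the fingers, y is the line along which they close (so a half turn about z gives the same grasp; the last joint's range is limited). The gripper opens to 92 mm and grips with 3 to 60 N. Pads are 19 mm wide; open, the fingers measure 130 mm over their backs; the gripper's body (75 mm by 190 mm) begins 47 mm behind the grasp point.
Start: joints at [0.955, 0.342, 1.524, -0, 1.275, -0.146], TCP at [237.658, 468.143, 292.241] pointing down, gripper open.
Joint ranges: [-2.53, 2.53], [-0.77, 2.02], [0.04, 2.7], [-1, 4.14], [0.28, 2.66], [-3.11, 3.11]. Speed limits (rad/s): [2.57, 2.57, 3.14, 3.14, 3.14, 3.14].

### API

Orientations are given as [roll, pitch, yaw] about the fixed x, y, z axes, in that order (R = Rz(yaw) Ry(pitch) Rx(roll)).
In Python, from plant import readout, viewer, order, bot gives the robot as it stands.
- The arm moves only by the shell command python3 -m creep 'ROWS'. ROWS is text: rows parted by semicolons, each of 7 numbers parted by spaces: the shift along the world's x, y, z in m, then the turn, a rotation vector about the world's x, y, z in rad, then the opening in per cent of the stroke, from 0 (shut) to 100 (fully open). A call has 1 to 8 rows; each row shifts and turns the commanded pose from where the row before left it; what a row does not reach is not made up. A row lasts 1/12 s, in which the tool goes at most 41.7 mm and 7.16 degrees, less where a joint would pass 70% of its speed; a pose out of reach is approached as far as the arm can. A call is refused whole if a number of a shift passes 0.0417 or a number of a turn 0.125, either way. A call with a gripper value outside its range is refused whole. The fingers move at their own pace and stop on an object; the grip force is fixed at half the most. Time passes only in rows, so rows that do not move let the fingers close. It gives the time, the measured TCP pose, the force, the opening and the grip force at its end, in the units of the state.
- readout.get_obs(): the state, without advancing time (a new reading comes with each control period).
- viewer.capture(name): name is "side" or "top" or "wrist"; returns the picture (480x640x3 uint8, red, green, blue); there is no depth.
- viewer.camera_info(name): a dict with "fx", "fy", "cx", "cy" (pixels), "D" ([k1, k2, p1, p2, k3] as OpenCV has them; the pictures are not rectified), "origin" and "rotation" of the camera in the world. Camera axes: x right, y up, looking along -z (the intrinsics and any distortion apply to the point x, -y, -z); pixel columns grow to the right and rows downward; lengths in mm; the calibration is good to about 2 mm. A picture is of the moment at which its call begins: read the wrist's pose just before it. camera_info takes no time and is no camera call; for the wrist camera it gives the pose at the moment of the call.
- order.close_job(): hands the job in; it is judged then, once.
The state is a dict: "time": time; "joint_positions": joint angles; "dq": joint speeds; "tau": joint torques, N m; "tool_pos": TCP position; "tcp_rot": TCP orientation; "contact_force": force on the tool from outside, world axes, zero at the start; "moment": the same for the moment, N m; "grip_width": finger opening in mm; "finger_force": force on a finger pad.
Only numpy, scipy, OpenCV 4.12 (cv2) and the standard library are available. Lean on these libraries where they do the work, as an engineer would, in place of code of your own. Each camera call takes 0.05 s, during which the arm holds its last target. There are 200 camera calls.

## Working session

There is one attempt and no reset: what is moved stays moved. The work goes in short steps, Python scripts to look and compute and a shell command to move; the robot and the scene stay as the last step left them, time stands still between calls to the robot, and variables do not carry over. Pictures are saved under pics/ and viewed, at most 10 in all, crops included, and the job is handed in when it is done.

```bash
mkdir -p pics
cat > h.py <<'E'
import numpy as np, cv2
from plant import readout, viewer, order, bot
def ray(ci,u,v):
    K=np.array([[ci['fx'],0,ci['cx']],[0,ci['fy'],ci['cy']],[0,0,1.]])
    p=cv2.undistortPoints(np.array([[[u,v]]],float),K,np.array(ci['D'],float))[0,0]
    return np.array(ci['origin'],float),np.array(ci['rotation'],float)@np.array([p[0],-p[1],-1])
def onz(ci,u,v,z):
    o,d=ray(ci,u,v); return o+d*(z-o[2])/d[2]
def blobs(im,lo,hi,amin=60):
    m=cv2.inRange(cv2.cvtColor(im,cv2.COLOR_RGB2HSV),lo,hi)
    n,l,s,c=cv2.connectedComponentsWithStats(m)
    return [(s[i].tolist(),c[i].round(1).tolist()) for i in range(1,n) if s[i][4]>=amin]
def snap(name,f):
    im=viewer.capture(name); cv2.imwrite('pics/'+f,im[:,:,::-1]); return im
E
python3 - <<'E'
from h import *
for n in ('top','side'):
    ci=viewer.camera_info(n); im=snap(n,n+'0.png'); print(n,np.round(ci['origin']))
    for c,lo,hi in (('red',(0,150,80),(8,255,255)),('red2',(172,150,80),(180,255,255)),('yel',(22,130,100),(35,255,255))):
        for s,cc in blobs(im,lo,hi): print(c,s,cc,onz(ci,*cc,142 if c=='yel' else 110).round(1))
print(readout.get_obs())
E
```

```text
top [ 320.  -78. 1300.]Traceback (most recent call last):
  File "<stdin>", line 5, in <module>
  File "h.py", line 8, in onz
    o,d=ray(ci,u,v); return o+d*(z-o[2])/d[2]
                                         ~^^^
IndexError: invalid index to scalar variable.
```

View pics/top0.png

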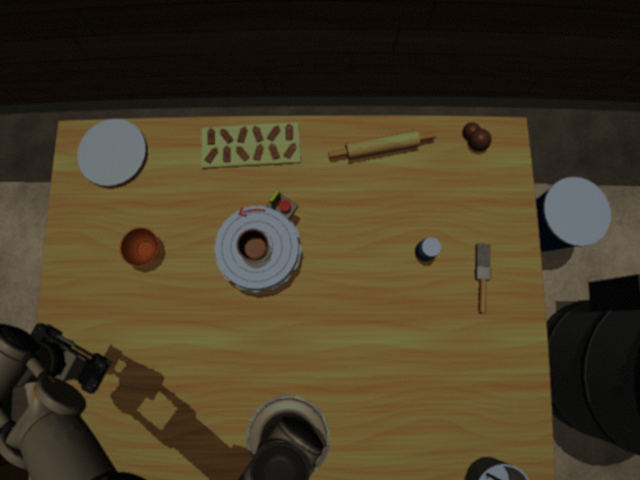

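The top view shows the wheel at about (258,248), the red pad at (285,206), the fin at (276,197) and the pot at (254,246). The bowl at (140,248), the jar at (428,248) and the brush at (483,280) are all well clear. The camera rotation is given as roll/pitch/yaw, so I'll convert it.

```bash
sed -i "s/np.array(ci\['rotation'\],float)@/Rm(ci['rotation'])@/; 2a from scipy.spatial.transform import Rotation\ndef Rm(r):\n    r=np.array(r,float); return Rotation.from_euler('xyz',r).as_matrix() if r.size==3 else r" h.py
python3 - <<'E'
from h import *
for n in ('top','side'):
    ci=viewer.camera_info(n); im=snap(n,n+'1.png'); print(n,np.round(ci['origin']),ci['rotation'])
    for c,lo,hi in (('red',(0,150,80),(5,255,255)),('red2',(172,150,80),(180,255,255)),('yel',(22,160,90),(35,255,255))):
        for s,cc in blobs(im,lo,hi,15)[:8]: print(c,s,cc,onz(ci,*cc,142 if c=='yel' else 110).round(1))
    if n=='top':
        for u,v in ((285,206),(276,197),(258,248),(215,248),(301,248)): print(u,v,onz(ci,u,v,90 if v==248 else 110).round(1))
        cv2.imwrite('pics/topc.png',cv2.resize(im[170:310,190:330,::-1],None,fx=4,fy=4,interpolation=cv2.INTER_CUBIC))
print(readout.get_obs())
E
```

```text
top [ 320.  -78. 1300.] [ 0.18053405  0.00550478 -1.5741145 ]
red [279, 200, 12, 11, 104] [284.4, 204.9] [631.7   7.5 110. ]
yel [269, 190, 10, 11, 38] [273.6, 195.1] [650.4  34.3 142. ]
285 206 [628.6   5.8 110. ]
276 197 [654.1  30.7 110. ]
258 248 [516.2  79.9  90. ]
215 248 [516.6 198.1  90. ]
301 248 [515.8 -37.3  90. ]
side [  179. -1253.   868.] [ 1.0137015   0.01794396 -0.29300007]
red [348, 221, 12, 7, 64] [353.8, 224.3] [629.    1.4 110. ]
yel [351, 207, 14, 19, 185] [357.7, 214.3] [637.2  -5.  142. ]
{'time': 0.15, 'joint_positions': array([ 9.55005267e-01,  3.42521172e-01,  1.52477873e+00, -2.97480792e-05,
        1.27540822e+00, -1.46037995e-01]), 'dq': array([ 2.91182005e-04, -1.02402209e-03, -2.22692463e-03,  6.70956277e-05,
       -4.90739193e-04, -1.02388046e-04]), 'tau': array([ 1.67920505e-03, -4.31469548e+01, -2.44353873e+01,  7.18373177e-02,
        5.38054132e-02, -1.16261267e-04]), 'tool_pos': array([237.52081374, 467.94139896, 291.73270449]), 'tcp_rot': array([-3.14048492e+00, -1.34175558e-04,  2.67184819e+00]), 'contact_force': array([ 0.64448398, -0.39337331,  0.4585383 ]), 'moment': array([-0.02662242,  0.02115208,  0.03887463]), 'finger_force': 0.0, 'grip_width': 91.79294529841555}
```

View pics/topc.png

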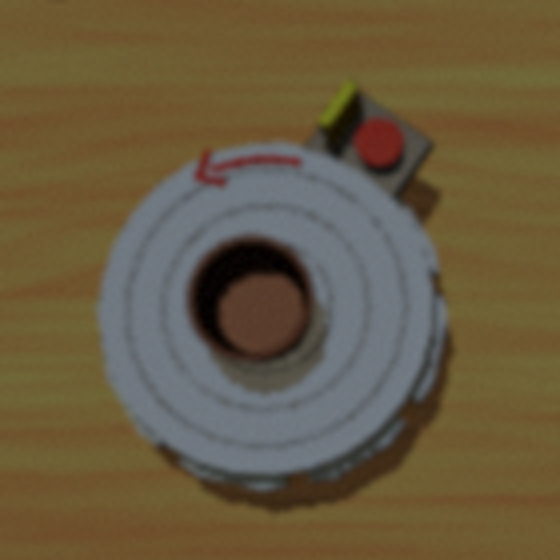

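View pics/side1.png

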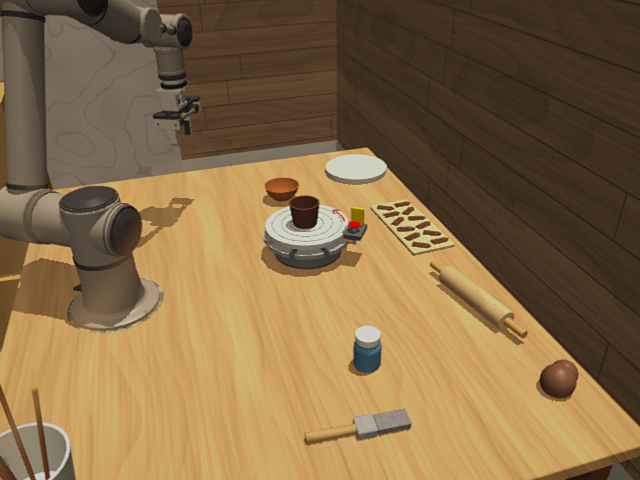

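Pad ≈ (631,7) and wheel centre ≈ (519,81.5) give a radius of 134.8 mm, which matches the 135 mm spec, at −33.3°. The side view (pad at (354,224), fin at (358,214)) agrees. I'll close the fingers with the tool's y axis tangential, which needs a turn of about −0.11 rad, and move over the pad.

```bash
python3 -m creep '0.0197 -0.023 0 0 0 -0.014 0;0.0197 -0.023 0 0 0 -0.014 0;0.0197 -0.023 0 0 0 -0.014 0;0.0197 -0.023 0 0 0 -0.014 0;0.0197 -0.023 0 0 0 -0.014 0;0.0197 -0.023 0 0 0 -0.014 0;0.0197 -0.023 0 0 0 -0.014 0;0.0197 -0.023 0 0 0 -0.014 0'
python3 -m creep '0.0197 -0.023 0 0 0 0 0;0.0197 -0.023 0 0 0 0 0;0.0197 -0.023 0 0 0 0 0;0.0197 -0.023 0 0 0 0 0;0.0197 -0.023 0 0 0 0 0;0.0197 -0.023 0 0 0 0 0;0.0197 -0.023 0 0 0 0 0;0.0197 -0.023 0 0 0 0 0'
python3 -m creep '0.0197 -0.023 0 0 0 0 0;0.0197 -0.023 0 0 0 0 0;0.0197 -0.023 0 0 0 0 0;0.0197 -0.023 0 0 0 0 0;0 0 -0.02 0 0 0 0;0 0 -0.02 0 0 0 0;0 0 -0.02 0 0 0 0;0 0 0 0 0 0 0'
python3 - <<'E'
from h import *
ci=viewer.camera_info('wrist');im=snap('wrist','w0.png')
o=readout.get_obs();print(o['tool_pos'],o['tcp_rot'],o['contact_force'],bot.tip_extent)
for c,lo,hi in (('red',(0,150,60),(6,255,255)),('red2',(172,150,60),(180,255,255)),('yel',(22,150,80),(35,255,255))):
    for s,cc in blobs(im,lo,hi,200)[:8]: print(c,s,cc,onz(ci,*cc,142 if c=='yel' else 110).round(1))
E
```

```text
time: 0.82
tool_pos: [395.9, 282.8, 292.1]
tcp_rot: [-3.141, -0.0, 2.559]
contact_force: [0.6, 0.1, 0.1]
grip_width: 42.9
finger_force: 0.0
time: 1.48
tool_pos: [553.5, 98.8, 291.9]
tcp_rot: [-3.141, -0.001, 2.56]
contact_force: [0.1, 0.3, 0.6]
grip_width: 0.4
finger_force: 0.0
time: 2.15
tool_pos: [629.8, 8.0, 227.4]
tcp_rot: [-3.138, -0.008, 2.559]
contact_force: [-0.7, -0.4, -0.9]
grip_width: 0.7
finger_force: 0.0
[630.60584735   8.14427974 229.87421053] [-3.13919604 -0.00488443  2.5596054 ] [0.49805705 0.24351628 0.61187526] 65.5
red [470, 95, 46, 43, 614] [499.3, 111.5] [611.1 120.5 110. ]
red [399, 116, 99, 77, 887] [451.0, 157.7] [617.5  90.1 110. ]
red [291, 237, 65, 62, 2444] [322.6, 262.4] [627.8   8.8 110. ]
yel [376, 230, 30, 55, 974] [391.8, 260.1] [634.9  40.3 142. ]
```

View pics/w0.png

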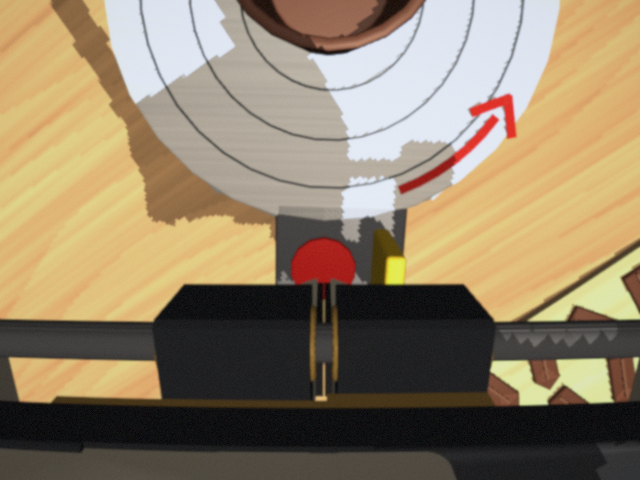

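In the wrist view the pad at (323,262) is centred on the finger parting line at column 324, and the fin is to the right at (395,270). I'll check the finger width and the pad edges before pressing.

Run:
```python
from h import *
ci=viewer.camera_info('wrist');o=readout.get_obs();p=o['tool_pos'];print(ci['origin'],p)
t=np.array([np.cos(o['tcp_rot'][2]-np.pi/2),np.sin(o['tcp_rot'][2]-np.pi/2)]);r=np.array([t[1],-t[0]])
f=lambda u,v,z:(lambda q:(round(q@r,1),round(q@t,1)))(onz(ci,u,v,z)[:2]-p[:2])
zt=p[2]-65.5
print('tips (radial,tang)',[f(u,v,zt) for u,v in((183,285),(465,285),(155,322),(493,322),(324,285))])
print('pad edges',[f(u,v,110) for u,v in((291,262),(356,262),(323,237))])
print('fin',[f(u,v,142) for u,v in((386,257),(404,257))])
print('axis expected',(np.array([519,81.5])-p[:2])@r,(np.array([519,81.5])-p[:2])@t)
```

```text
[572.35643629  47.10384441 323.04162365] [630.60584735   8.14427974 229.87421053]
tips (radial,tang) [(np.float64(-9.1), np.float64(-55.2)), (np.float64(-9.3), np.float64(56.1)), (np.float64(7.1), np.float64(-68.2)), (np.float64(6.8), np.float64(69.1)), (np.float64(-9.3), np.float64(0.5))]
pad edges [(np.float64(-1.2), np.float64(-16.7)), (np.float64(-1.2), np.float64(17.0)), (np.float64(-14.6), np.float64(-0.1))]
fin [(np.float64(-13.9), np.float64(27.7)), (np.float64(-13.9), np.float64(35.6))]
axis expected -133.55494049081315 -0.06876323038735621
```

The visible black blocks look much wider than 38 mm if they are at tip height, so I'll look at the gripper shape from the side and in an enlarged wrist view.

Run:
```python
from h import *
w=cv2.imread('pics/w0.png'); s=snap('side','s2.png')[:,:,::-1]
a=cv2.resize(s[130:280,270:420],(560,560),interpolation=cv2.INTER_CUBIC)
b=cv2.resize(w[220:460,220:430],(240,274))
im=np.zeros((560,800,3),np.uint8); im[:,:560]=a; im[:274,560:]=b
im=(255*(im/255.)**.55).astype(np.uint8)
cv2.imwrite('pics/c2.png',im)
```

```text
(no output)
```

View pics/c2.png

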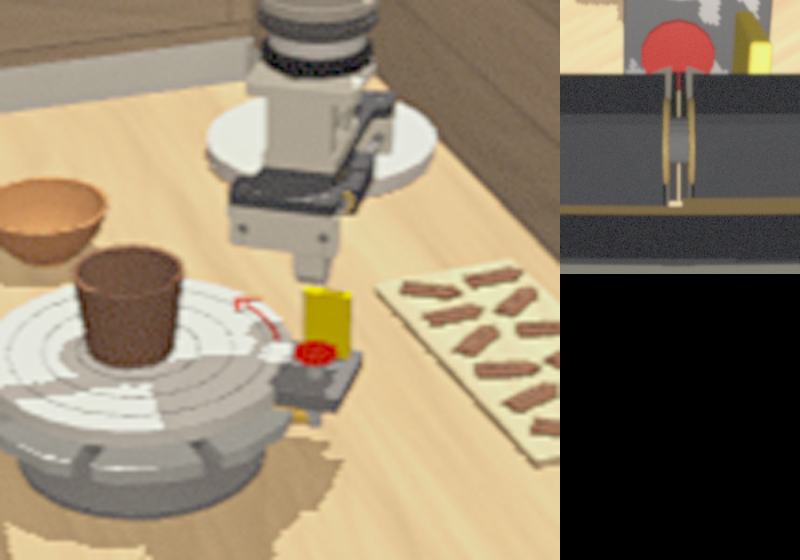

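What shows at about (285,250) in the crop is the gripper body's near end. The slim fingertip ends at (312,283), just above the fin top. The slim fingers should pass beside the fin, so I'll descend while watching the force: pad contact should come at TCP z ≈ 175.5.

```bash
python3 -m creep '0.0015 -0.001 -0.01 0 0 0 0;0 0 -0.01 0 0 0 0;0 0 -0.01 0 0 0 0;0 0 -0.008 0 0 0 0;0 0 -0.006 0 0 0 0;0 0 -0.004 0 0 0 0;0 0 0 0 0 0 0;0 0 0 0 0 0 0'
python3 - <<'E'
from h import *
s=snap('side','s3.png')[150:250,290:410,::-1]
cv2.imwrite('pics/c3.png',cv2.resize(s,(720,600),interpolation=cv2.INTER_CUBIC))
E
```

```text
time: 2.92
tool_pos: [633.2, 7.1, 184.2]
tcp_rot: [3.142, -0.0, 2.56]
contact_force: [-0.9, -0.1, 0.2]
grip_width: 0.4
finger_force: 0.0
```

View pics/c3.png

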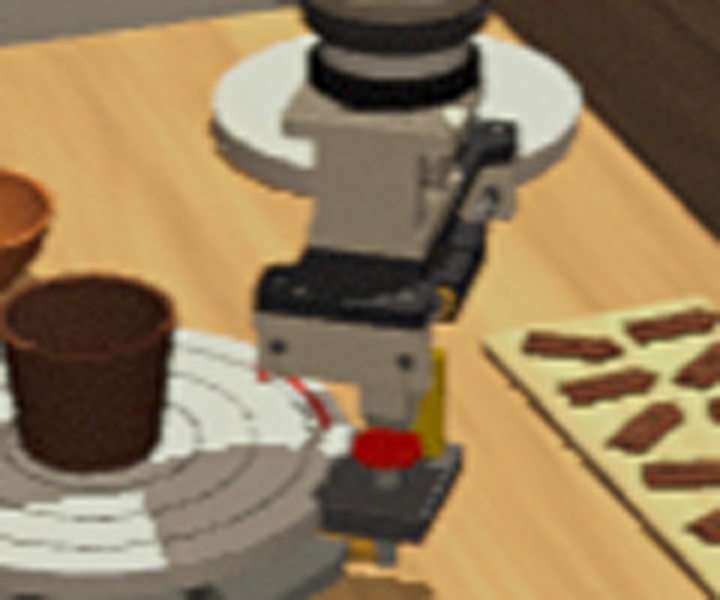

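The fingertip at (388,415) hangs just above the pad at (387,447), beside the fin and without contact. Now I'll press.

```bash
python3 -m creep '0 0 -0.004 0 0 0 0;0 0 -0.004 0 0 0 0;0 0 -0.004 0 0 0 0;0 0 0 0 0 0 0'
python3 -m creep '0 0 -0.004 0 0 0 0;0 0 -0.004 0 0 0 0;0 0 -0.003 0 0 0 0;0 0 0 0 0 0 0;0 0 0 0 0 0 0'
```

```text
time: 3.3
tool_pos: [633.4, 7.1, 171.9]
tcp_rot: [3.141, 0.001, 2.56]
contact_force: [0.5, -0.4, 3.6]
grip_width: 0.3
finger_force: 1.9
time: 3.72
tool_pos: [633.5, 7.1, 162.0]
tcp_rot: [3.141, 0.001, 2.56]
contact_force: [-1.5, -0.1, 7.1]
grip_width: 0.3
finger_force: 3.8
```

Run:
```python
import numpy as np
C=np.array([519,81.5]);p=np.array([633.5,7.1]);v=p-C;a0=np.arctan2(v[1],v[0]);r=135.5
print(np.degrees(a0),np.hypot(*v))
q=p
for d in np.arange(2,52,2):
    n=C+r*np.array([np.cos(a0+np.radians(d)),np.sin(a0+np.radians(d))]);print(d,((n-q)).round(1));q=n
```

```text
-33.015072305418556 136.54892895954916
2 [1.6 4.6]
4 [2.4 4.1]
6 [2.2 4.2]
8 [2.1 4.3]
10 [1.9 4.3]
12 [1.8 4.4]
14 [1.6 4.4]
16 [1.5 4.5]
18 [1.3 4.5]
20 [1.1 4.6]
22 [1.  4.6]
24 [0.8 4.7]
26 [0.7 4.7]
28 [0.5 4.7]
30 [0.3 4.7]
32 [0.2 4.7]
34 [0.  4.7]
36 [-0.2  4.7]
38 [-0.3  4.7]
40 [-0.5  4.7]
42 [-0.7  4.7]
44 [-0.8  4.7]
46 [-1.   4.6]
48 [-1.1  4.6]
50 [-1.3  4.5]
```

```bash
python3 -m creep '0 0 -0.0015 0 0 0 0;0.0016 0.0046 0 0 0 0.035 0;0.0024 0.0041 0 0 0 0.035 0;0.0022 0.0042 0 0 0 0.035 0;0.0021 0.0043 0 0 0 0.035 0;0.0019 0.0043 0 0 0 0.035 0;0.0018 0.0044 0 0 0 0.035 0;0 0 0 0 0 0 0'
python3 - <<'E'
from h import *
ci=viewer.camera_info('wrist');im=snap('wrist','w4.png')
o=readout.get_obs();p=o['tool_pos'];print(p,o['contact_force'])
for s,cc in blobs(im,(22,150,80),(35,255,255),100)[:5]:
    q=onz(ci,*cc,142);print(s,cc,q.round(1),np.degrees(np.arctan2(q[1]-81.5,q[0]-519)).round(1))
E
```

```text
time: 4.38
tool_pos: [647.0, 33.4, 161.5]
tcp_rot: [3.14, 0.006, 2.772]
contact_force: [2.3, -0.6, 7.2]
grip_width: 0.6
finger_force: 3.9
[646.91281534  33.17253844 161.48375   ] [ 3.15914157 -1.04509038  7.3357473 ]
[389, 257, 32, 26, 498] [403.3, 270.4] [626.2  65.6 142. ] -8.4
```

The wheel is following: the fin has moved about 11–12°. Continuing the arc.

```bash
python3 -m creep '0.0016 0.0044 0 0 0 0.035 0;0.0015 0.0045 0 0 0 0.035 0;0.0013 0.0045 0 0 0 0.035 0;0.0011 0.0046 0 0 0 0.035 0;0.001 0.0046 0 0 0 0.035 0;0.0008 0.0047 0 0 0 0.035 0;0.0007 0.0047 0 0 0 0.035 0;0 0 0 0 0 0 0'
cat > m.py <<'E'
from h import *
import sys
ci=viewer.camera_info('wrist');im=snap('wrist',sys.argv[1])
o=readout.get_obs();p=o['tool_pos'];print(p,o['contact_force'],'tool ang',np.degrees(np.arctan2(p[1]-81.5,p[0]-519)).round(1)+33)
for f in ('w0.png',sys.argv[1]):
    im=cv2.imread('pics/'+f)[:,:,::-1]
    for s,cc in blobs(im,(22,150,80),(35,255,255),100)[:5]: print(f,s,cc)
    for s,cc in blobs(im,(0,150,60),(6,255,255),200)[:5]:
        q=onz(ci,*cc,90);print(f,'red',s,cc,np.degrees(np.arctan2(q[1]-81.5,q[0]-519)).round(1),np.hypot(q[1]-81.5,q[0]-519).round(1))
E
python3 m.py w5.png
```

```text
time: 5.1
tool_pos: [655.3, 65.6, 161.7]
tcp_rot: [3.141, 0.007, 3.017]
contact_force: [4.4, -0.4, 8.0]
grip_width: 1.0
finger_force: 3.9
[655.23639621  65.36432981 161.70890892] [4.89467082 0.36722013 7.57960068] tool ang 26.2
w0.png [376, 230, 30, 55, 974] [391.8, 260.1]
w0.png red [470, 95, 46, 43, 614] [499.3, 111.5] 39.8 92.0
w0.png red [399, 116, 99, 77, 887] [451.0, 157.7] 25.0 94.4
w0.png red [291, 237, 65, 62, 2444] [322.6, 262.4] -6.4 121.7
w5.png [389, 257, 32, 26, 495] [403.2, 270.4]
w5.png red [523, 69, 63, 62, 1314] [563.3, 93.3] 51.5 106.8
w5.png red [422, 98, 140, 110, 1898] [495.9, 157.9] 33.1 104.6
w5.png red [282, 260, 74, 62, 1254] [317.9, 275.0] -7.2 127.0
```

The tool and fin are moving together, with the wheel at about 25°. I'll go on to about 34°, then lift the tip just above the pad so that only the fin is pushed.

```bash
python3 -m creep '0.0005 0.0047 0 0 0 0.035 0;0.0003 0.0047 0 0 0 0.035 0;0.0002 0.0047 0 0 0 0.035 0;0 0.0047 0 0 0 0.035 0;0 0 0 0 0 0 0;0 0 0.006 0 0 0 0;0 0 0.006 0 0 0 0;0 0 0.006 0 0 0 0'
python3 -m creep '0 0 0 0 0 0 0'
python3 m.py w6.png
```

```text
time: 5.82
tool_pos: [653.7, 83.9, 177.6]
tcp_rot: [3.142, -0.002, -3.128]
contact_force: [-0.4, 0.2, -0.3]
grip_width: 0.4
finger_force: 0.0
time: 5.9
tool_pos: [654.2, 83.8, 178.6]
tcp_rot: [3.142, 0.001, -3.128]
contact_force: [1.2, 0.3, -0.4]
grip_width: 0.5
finger_force: 0.0
[654.04435148  83.80499113 177.89720581] [0.84898203 0.96388388 0.15892444] tool ang 34.0
w0.png [376, 230, 30, 55, 974] [391.8, 260.1]
w0.png red [470, 95, 46, 43, 614] [499.3, 111.5] 51.5 94.9
w0.png red [399, 116, 99, 77, 887] [451.0, 157.7] 35.4 96.1
w0.png red [291, 237, 65, 62, 2444] [322.6, 262.4] 1.2 125.0
w6.png [384, 251, 34, 32, 592] [399.7, 267.9]
w6.png red [505, 80, 57, 56, 1043] [541.3, 102.4] 59.1 106.8
w6.png red [414, 107, 126, 99, 1496] [480.8, 160.7] 40.8 104.7
w6.png red [284, 257, 73, 34, 1354] [319.5, 272.4] 0.6 129.7
```

View pics/w6.png

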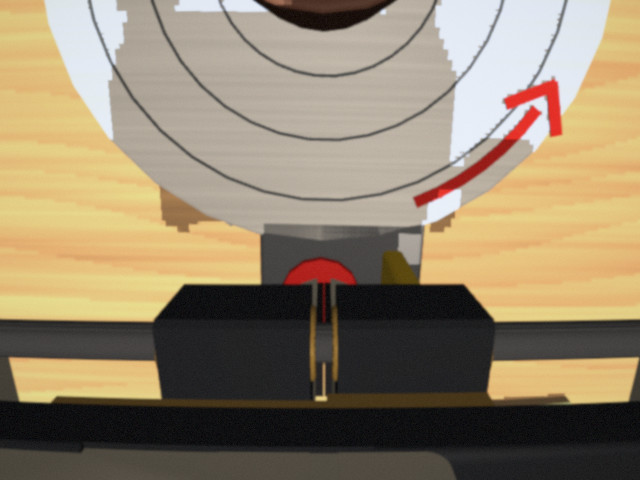

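The plunger rides under the plate with the wheel at about 33° and the tip clear of the pad. Next I'll push the fin, slowly.

```bash
python3 -m creep '-0.0002 0.0047 0 0 0 0.035 0;-0.0003 0.0047 0 0 0 0.035 0;-0.0003 0.0035 0 0 0 0.026 0;-0.0003 0.0035 0 0 0 0.026 0;-0.0004 0.0035 0 0 0 0.026 0;0 0 0 0 0 0 0'
python3 m.py w7.png
```

```text
time: 6.45
tool_pos: [652.2, 104.4, 177.2]
tcp_rot: [3.141, -0.001, -2.978]
contact_force: [0.1, -1.6, -0.4]
grip_width: 0.3
finger_force: 0.3
[652.35692871 104.2809866  177.37594984] [-1.03280911  0.00420455 -0.38347243] tool ang 42.7
w0.png [376, 230, 30, 55, 974] [391.8, 260.1]
w0.png red [470, 95, 46, 43, 614] [499.3, 111.5] 60.2 94.8
w0.png red [399, 116, 99, 77, 887] [451.0, 157.7] 44.2 96.0
w0.png red [291, 237, 65, 62, 2444] [322.6, 262.4] 10.1 124.4
w7.png [370, 256, 29, 27, 487] [382.6, 270.0]
w7.png red [498, 93, 55, 55, 1048] [533.6, 113.8] 64.9 106.9
w7.png red [403, 118, 129, 94, 1526] [470.3, 169.7] 46.5 104.9
w7.png red [267, 259, 71, 57, 1281] [302.2, 274.2] 6.1 130.1
```

The fin is in contact. The arrow has moved 5.8°, so the wheel is at about 39°. I'll creep the last 6°.

```bash
python3 -m creep '-0.0003 0.002 0 0 0 0.015 0;-0.0003 0.002 0 0 0 0.015 0;-0.0003 0.002 0 0 0 0.015 0;-0.0003 0.002 0 0 0 0.015 0;0 0 0 0 0 0 0'
python3 m.py w8.png
```

```text
time: 6.92
tool_pos: [651.5, 112.5, 177.9]
tcp_rot: [3.141, 0.001, -2.919]
contact_force: [-0.1, 0.2, 0.6]
grip_width: 0.9
finger_force: 0.0
[651.49348407 112.29617307 177.95210247] [-0.0491551   0.78592039  0.31709797] tool ang 46.1
w0.png [376, 230, 30, 55, 974] [391.8, 260.1]
w0.png red [470, 95, 46, 43, 614] [499.3, 111.5] 63.2 95.8
w0.png red [399, 116, 99, 77, 887] [451.0, 157.7] 47.3 97.1
w0.png red [291, 237, 65, 62, 2444] [322.6, 262.4] 13.5 125.8
w8.png [373, 253, 31, 30, 556] [386.9, 268.4]
w8.png red [499, 86, 55, 57, 1053] [534.8, 108.2] 69.0 106.8
w8.png red [405, 112, 128, 96, 1526] [472.1, 165.0] 50.6 104.9
w8.png red [272, 263, 68, 25, 954] [304.0, 274.9] 9.9 131.8
```

```bash
python3 -m creep '0 0 0.003 0 0 0 0;-0.0002 0.0015 0 0 0 0.01 0;-0.0002 0.0015 0 0 0 0.01 0;-0.0002 0.0015 0 0 0 0.01 0;0 0 0 0 0 0 0'
python3 m.py w9.png
```

```text
time: 7.38
tool_pos: [650.8, 116.5, 180.8]
tcp_rot: [3.141, 0.0, -2.889]
contact_force: [0.2, 0.3, -0.4]
grip_width: 0.8
finger_force: 0.1
[650.78886708 116.44337197 180.70540105] [ 0.17395503 -0.1368815   0.01331168] tool ang 47.9
w0.png [376, 230, 30, 55, 974] [391.8, 260.1]
w0.png red [470, 95, 46, 43, 614] [499.3, 111.5] 65.2 96.9
w0.png red [399, 116, 99, 77, 887] [451.0, 157.7] 49.2 98.0
w0.png red [291, 237, 65, 62, 2444] [322.6, 262.4] 15.2 127.1
w9.png [369, 251, 31, 32, 599] [382.8, 267.4]
w9.png red [494, 89, 55, 54, 1008] [529.8, 110.1] 70.0 106.8
w9.png red [401, 114, 127, 93, 1466] [467.6, 165.3] 51.6 104.9
w9.png red [267, 260, 70, 62, 1244] [301.6, 275.0] 11.1 133.3
```

```bash
python3 -m creep '-0.0002 0.0015 0 0 0 0.005 0;-0.0002 0.0015 0 0 0 0.005 0;0 0 0 0 0 0 0;0 0 0 0 0 0 0'
python3 m.py w10.png | grep -v w0
```

```text
time: 7.77
tool_pos: [650.6, 118.0, 180.7]
tcp_rot: [-3.14, -0.001, -2.881]
contact_force: [-0.1, -5.8, 0.3]
grip_width: -0.1
finger_force: 2.8
[650.5740022  117.9550426  180.72124618] [ 0.35287004 -5.46312191  0.44128718] tool ang 48.5
w10.png [369, 251, 29, 32, 599] [382.1, 267.3]
w10.png red [494, 89, 55, 55, 1010] [529.5, 110.3] 70.4 106.7
w10.png red [401, 115, 126, 93, 1474] [467.3, 165.5] 52.0 104.9
w10.png red [266, 260, 70, 52, 1234] [300.5, 274.4] 11.4 133.1
```

The push force has risen to 5.8 N and the wheel no longer moves, so it is locked. I'll back off, lift, move away and check.

```bash
python3 -m creep '0.0005 -0.003 0.001 0 0 0 0;0.001 -0.004 0.002 0 0 0 0;0 0 0.01 0 0 0 0;0 0 0.02 0 0 0 0;0 0 0.03 0 0 0 0;0 0 0.03 0 0 0 0;-0.02 -0.035 0.01 0 0 0 0;-0.02 -0.035 0 0 0 0 0'
python3 -m creep '-0.02 -0.035 0 0 0 0 0;-0.02 -0.035 0 0 0 0 0;-0.02 -0.035 0 0 0 0 0;-0.02 -0.035 0 0 0 0 0;-0.02 -0.035 0 0 0 0 0;-0.02 -0.035 0 0 0 0 0;0 0 0 0 0 0 0;0 0 0 0 0 0 0'
python3 - <<'E'
from h import *
ci=viewer.camera_info('top');im=snap('top','t9.png')
for c,lo,hi in (('red',(0,150,80),(5,255,255)),('yel',(22,160,90),(35,255,255))):
    for s,cc in blobs(im,lo,hi,15)[:8]:
        q=onz(ci,*cc,142 if c=='yel' else 110)[:2]-[519,81.5]; print(c,s,cc,q.round(1),np.degrees(np.arctan2(q[1],q[0])).round(1),np.hypot(*q).round(1))
s=snap('side','s9.png')
a=cv2.resize(im[170:310,190:330],(400,400)); b=cv2.resize(s[160:300,240:380],(400,400))
cv2.imwrite('pics/c9.png',np.hstack([a,b])[:,:,::-1])
E
```

```text
time: 8.48
tool_pos: [613.1, 43.2, 288.2]
tcp_rot: [-3.14, 0.008, -2.877]
contact_force: [0.6, -0.7, -0.8]
grip_width: 0.1
finger_force: 0.0
time: 9.15
tool_pos: [491.3, -169.3, 284.8]
tcp_rot: [-3.141, 0.001, -2.884]
contact_force: [-0.0, 0.1, 0.0]
grip_width: 0.2
finger_force: 0.0
red [242, 192, 11, 11, 99] [247.0, 197.4] [134.5  28.9] 12.1 137.6
yel [231, 191, 5, 12, 43] [233.2, 196.2] [129.2  61. ] 25.3 142.8
```

View pics/c9.png

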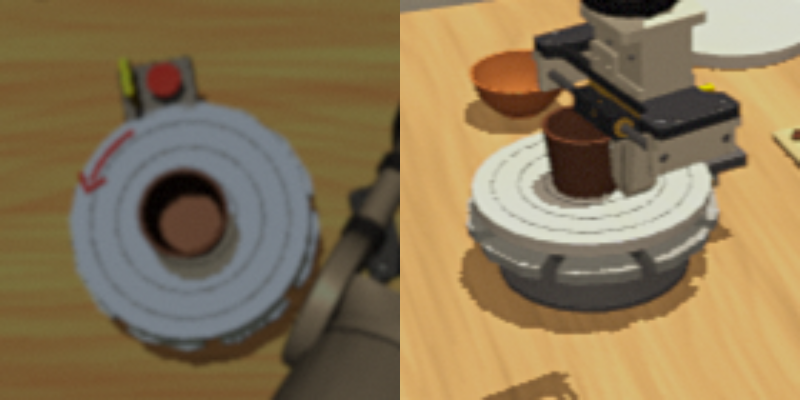

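The pad moved from −33.3° to 12.1°, about 45.4°. The wheel held under the push, and the pot and bystanders are undisturbed. Handing in.

```bash
python3 -c "
from plant import order
print(order.close_job())"
```

```text
the job is handed in; nothing more can be done
None
```

I turned the wheel one notch counter-clockwise (about 45° by the top camera); it then held against a 5.8 N push, so the plunger is up in the next notch. The pot looked undisturbed, the arm is clear, and the job is handed in, but no verdict came back.

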